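# Lock off the disc sander and prove it dead

### The job

The disc sander's abrasive disc is about to be changed, so isolate the machine: turn the lever of the rotary isolator fully round to off, then swing its steel lockout hasp fully out of the lever so that padlocks can go through its eye. Only when it is locked off, press the flat start button right in for a moment to prove the machine dead, and let it come back; do not push the mushroom stop button (it would mask the test) and do not disturb the loose things on the bench.

Things in the scene. Friction and masses are not known exactly. Their poses are not given: they have to be found in the camera images.
- isolator: Fixed rotary isolator: grey 200 x 200 x 80 mm box on a steel foot, left or right of the station; its 200 x 200 mm face slopes 15 degrees down towards the robot's side. Origin on the bench under the face's centre, which is 107 mm up (face edges 81 and 133 mm up); x up the slope (level part), y to its left, z up. Round escutcheon in the middle, 92 mm across, 20 mm proud, locking slot on its left.
- handle (a joint): Angle of the black lever about the shaft (through the face's centre, square to the face). 0 = on, pointing up the slope (+x of the isolator); grows anticlockwise seen from in front; stop at 1.571 = fully off, pointing left (+y). Starts at 0 to 0.2. Stiff: 0.35 N m, stays where left. The swung-out hasp locks it in off.
- handle_grip (a point): On the shaft's axis, 40 mm out from the face, at mid height of the lever's bar. Axes: x along the bar to its long end, z out of the face. The bar is 24 mm wide, 28 to 52 mm above the face, from 40 mm behind the shaft to 62 mm ahead of it; the folded hasp's end sticks out farther, to 99 mm.
- hasp (a joint): Swing of the steel lockout hasp about its pin in the lever: 0 = folded in the lever; grows as its free end swings up, away from the face; stop at 1.48 = fully out, standing square to the face. Light friction (0.07 N m), stays where left. Unless the lever is fully off, its heel meets the escutcheon and it jams at about 0.5.
- hasp_pin (a point): The hasp's pin: 40 mm from the shaft along the lever, 36 mm above the face. Axes of the hasp: y along the pin (across the lever), x from the pin towards the hasp's free end, so it turns with the hasp.
- hasp_stud (a point): Where to take the hasp: middle of the round thumb stud through its free end, 14 mm across and 16 mm long (along the hasp's y), 52 mm from the pin along the hasp's x and 1 mm along its z. The hasp is a steel blade 8 mm thick, 22 mm deep, ending 59 mm from the pin, with a 20 x 12 mm eye. Folded, its last 37 mm stick out past the lever's long end, 26 to 48 mm above the face, clear at both sides.
- station: Start/stop station fixed to the bench: grey 170 x 90 x 65 mm box on a steel foot, its 170 x 90 mm face sloping 15 degrees down to the robot's side like the isolator's. Origin on the bench under the middle of the face, which is 89 mm up; x points up the slope (level part), z up.
- start_button (a joint): Travel of the start button: 0 = out, 0.006 m = fully in, spring return; it starts to move at about 1.5 N and is fully in at 5 N. It moves square into the face. It counts as pressed beyond 0.0045.
- start_button_top (a point): Middle of the top of the start button: the flat round black cap, 32 mm across, 14 mm proud of the station's face, at the upper (far) end, 42 mm from the face's centre. z is out of the face.
- stop_button (a joint): Travel of the stop button, 0 = out, 0.006 m = fully in (same spring).
- stop_button_top (a point): Middle of the top of the stop button: the domed mushroom head, 42 mm across, 33 mm proud of the face, at the lower (near) end, 84 mm from the start button.
- padlock: Brass padlock lying loose on the bench just beyond the isolator, about 80 x 50 x 22 mm; leave it. Origin under its body.
- screwdriver: Screwdriver lying loose on the bench beyond the station, 190 mm long; leave it.
- paint_tin: Small paint tin standing at the left of the work, 86 mm across, 94 mm tall; leave it.
- spray_can: Spray can standing at the right of the work, 58 mm across, 186 mm tall; leave it.
There are look-alikes about, which are no part of the job. Of the things that look like the station, take the one that is farthest to the robot's left at the start. There is more than one size of the spray_can; the job needs the smaller.

How it is judged (in metres and radians):
On the way, in this order (a step that is already met when the one before it is completed fails the run):
1. the isolator's lever is fully off (value of joint handle above 1.48 rad), for 0.2 s.
2. the hasp is swung out with the lever still off (value of joint handle above 1.48 rad and value of joint hasp above 1.25 rad), for 0.2 s.
3. the start button is pressed in with the isolator locked off (all of step 2 and value of joint start_button above 0.0045 m), for 0.1 s.
At the end, for the whole second after the job is handed in: The lever is at off (within about 5 degrees of its stop), the hasp stands out (beyond 1.25 of its 1.48 rad), both buttons are back out (within 1 mm), and the padlock, screwdriver, paint tin and spray can rest within 30 mm of where they were (all of step 2 and value of joint each of start_button, stop_button below 0.001 m and distance of each of padlock, screwdriver, paint_tin, spray_can from where it was at the start of the episode below 0.03 m and linear speed of each of padlock, screwdriver, paint_tin, spray_can below 0.02 m/s); the robot touches nothing.
It fails at once if the start button is pressed before the isolator is off and its hasp swung out (value of joint start_button above 0.002 m and not (value of joint handle above 1.48 rad and value of joint hasp above 1.25 rad)).
It fails at once if the mushroom stop button is pushed (value of joint stop_button above 0.003 m).
It fails at once if the padlock, screwdriver, paint tin or spray can is disturbed (distance of any of padlock, screwdriver, paint_tin, spray_can from where it was at the start of the episode above 0.03 m).
It also fails if it takes over 58 s, if anything falls off the work surface, if the arm or the gripper's body presses on something with over 40 N, if the wrist force passes 120 N, or if a joint passes its speed limit or range.

### The arm

A 7-joint arm with a two-finger parallel gripper is mounted at the origin on the work surface. World frame = base frame: x ahead of the robot, y to its left, z up, the work surface at z = 0. Lengths are in mm, angles in rad, forces in N, time in s.
With the tool pointing down it reaches from about 400 to 750 mm from the base axis. Payload 19.5 kg.
Tool frame: the origin (TCP) lies at the very end of the fingers, on their centre line; the grasp point (between the pads) lies 19 mm behind it (robot.tcp_to_grasp is the distance from the TCP to the grasp point, in mm); z points along the fingers, y is the direction in which the jaws open and shut (so a half turn about z gives the same grasp; the last joint's range is limited). The gripper opens to 85 mm and grips with 20 to 120 N. Pads are 22 mm wide; open, the fingers measure 114 mm over their backs; the gripper's body (76 mm by 85 mm) begins 54 mm behind the grasp point. The pads swing forward as they close: fully open they stand 13 mm farther back than shut.
Start: joints at [-0.042, 0.707, -0.028, 1.485, 0.022, 0.951, -0.075], TCP at [574.974, 0.003, 231.268] pointing down, gripper open.
Joint ranges: [-2.71, 2.71], [-0.32, 2.16], [-1.57, 1.52], [0, 2.45], [-1.46, 4.6], [0, 2.02], [-2.83, 2.83]. Speed limits (rad/s): [1.89, 1.89, 2.57, 2.57, 3.01, 3.01, 3.01].

### API

Orientations are given as a unit quaternion [w, x, y, z].
In Python, from station import robot, optics gives the robot as it stands. The module is installed in compiled form; this text tells all that it offers.
- The arm moves only by the tool move_arm, never from a script. Its argument "plan" is a list that holds one entry, the list of rows, each a list of 4 numbers: the shift along the tool's x, y, z in units of 40 mm (1.0 is 40 mm), then the turn about the tool's z in units of 5 degrees (1.0 is 5 degrees). A call has exactly 10 rows; each row shifts and turns the pose as measured when the row begins, along the tool's axes as they then stand; what a row does not reach is not made up. A row lasts 1/10 s, in which the tool goes at most 50 mm and 8.59 degrees, less where a joint would pass 70% of its speed; a pose out of reach is approached as far as the arm can. A call is refused whole if a number of a shift passes 1 or a number of a turn 1, either way. A call with a gripper value outside its range is refused whole. "fingers" is the closure, from -1 (fully open) to 1 (shut), set as the call begins (left out, the last holds). The fingers move at their own pace and stop on an object; the grip force is fixed at half the most. Time passes only in rows, so rows that do not move let the fingers close, or fill a call up. It gives the time, the measured TCP pose, the force and the opening at its end, in the units of the state.
- robot.state(): the state, without advancing time (a new reading comes with each control period).
- optics.snapshot(name): name is "scene" or "side" or "wrist"; returns the picture (480x640x3 uint8, red, green, blue); there is no depth.
- optics.calibration(name): a dict with "camera_matrix" (3x3 intrinsics, pixels), "cam_to_world" (4x4, takes a point from camera to world coordinates). Camera axes: x right, y down, z forward; pixel columns grow to the right and rows downward; lengths in mm; the calibration is good to about 2 mm. A picture is of the moment at which its call begins: read the wrist's pose just before it. calibration takes no time and is no camera call; for the wrist camera it gives the pose at the moment of the call.
- robot.sign_off(): hands the job in, once; it reports no verdict.
The state is a dict: "time_s": time; "joints": joint angles; "joint_vel": joint speeds; "tau": joint torques, N m; "tcp_pos": TCP position; "tool_rot": TCP orientation; "force": force on the tool from outside, world axes, zero at the start; "moment": the same for the moment, N m; "width": opening from 0.0 (shut) to 1.0 (fully open).
Only numpy, scipy, OpenCV 4.12 (cv2) and the standard library are available. Lean on these libraries where they do the work, as an engineer would, in place of code of your own. Each camera call takes 0.05 s, during which the arm holds its last target.

## Working session

There is one attempt and no reset: what is moved stays moved. The work goes in short steps, Python scripts to look and compute and a tool call to move; the robot and the scene stay as the last step left them, time stands still between calls to the robot, and variables do not carry over. Pictures are saved under pics/ and viewed, and the job is handed in when it is done.

Besides the shell and the picture viewer there is one more tool, called in YAML: its name, and indented under it one key for each argument. move_arm: Moves the arm, as the interface text tells. Its arguments: {"type":"object","properties":{"plan":{"type":"array"},"fingers":{"type":"number"}},"required":["plan"]}

```bash
mkdir -p pics; python3 - <<'E'
from station import robot, optics
import cv2
for n in ["scene","side","wrist"]:
    c=optics.calibration(n); print(n,c["camera_matrix"].round(1).tolist(),c["cam_to_world"].round(3).tolist())
    cv2.imwrite(f"pics/{n}0.png",optics.snapshot(n)[:,:,::-1])
s=robot.state(); print(s)
E
```

```text
scene [[509.0, 0.0, 315.4], [0.0, 509.0, 237.4], [0.0, 0.0, 1.0]] [[-0.033, 0.683, -0.73, 1500.768], [0.999, 0.01, -0.036, 50.496], [-0.017, -0.73, -0.683, 976.922], [0.0, 0.0, 0.0, 1.0]]
side [[526.6, 0.0, 321.6], [0.0, 526.6, 249.1], [0.0, 0.0, 1.0]] [[-0.947, -0.2, 0.253, 229.883], [-0.322, 0.571, -0.755, 1003.854], [0.006, -0.796, -0.605, 915.108], [0.0, 0.0, 0.0, 1.0]]
wrist [[407.2, 0.0, 321.3], [0.0, 407.2, 234.1], [0.0, 0.0, 1.0]] [[1.0, 0.0, -0.001, 574.088], [-0.0, -0.96, -0.28, 69.696], [-0.001, 0.28, -0.96, 374.019], [0.0, 0.0, 0.0, 1.0]]
{'time_s': 0.15, 'joints': array([-0.04169518,  0.7069342 , -0.02761605,  1.48484681,  0.02200163,
        0.95089162, -0.07549036]), 'joint_vel': array([-6.42065724e-04, -3.21661102e-03, -9.07588015e-04,  5.87239771e-05,
       -4.57400606e-04, -1.52205753e-03, -3.14228051e-04]), 'tau': array([-2.72933512e-04, -8.83303356e+01,  1.23416293e+00, -2.36189121e+01,
        1.69090542e-02,  5.40951354e-03,  2.67545431e-05]), 'tcp_pos': array([ 5.74823061e+02, -1.55527679e-04,  2.30960250e+02]), 'tool_rot': array([-2.67508434e-04,  7.07105871e-01,  7.07107585e-01, -2.82118465e-04]), 'force': array([0.11910566, 0.48730833, 0.18607983]), 'moment': array([-0.03957476,  0.01713067, -0.01175745]), 'width': 0.9981947203948867}
```

View pics/scene0.png

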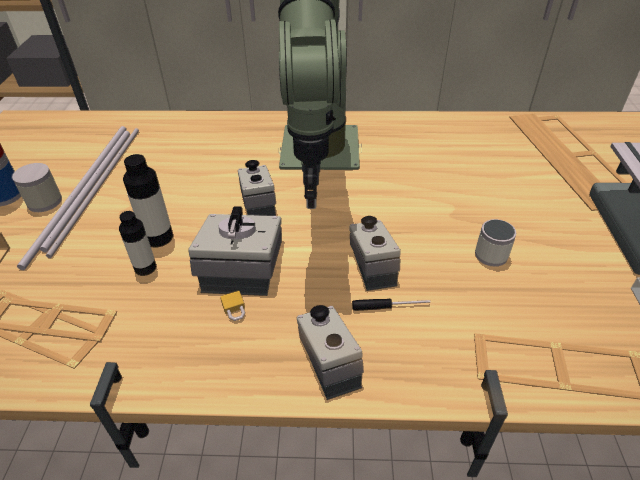

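View pics/side0.png

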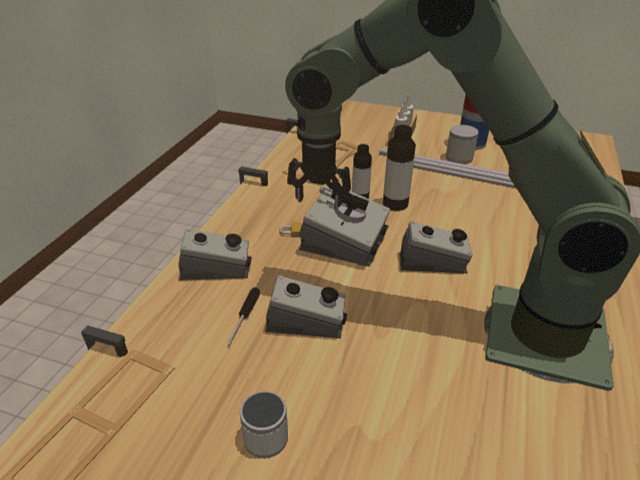

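View pics/wrist0.png

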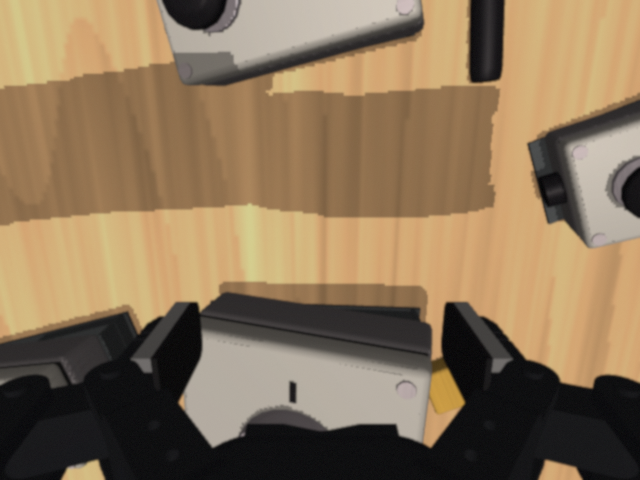

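The scene view shows the isolator at about (237,240). The target station is the farthest left one, at about (375,250), beside the screwdriver. The other stations at (257,185) and (330,345) are look-alikes. I'll zoom in to get feature pixels.

```bash
python3 - <<'E'
import cv2
a=cv2.imread("pics/scene0.png"); b=cv2.imread("pics/side0.png")
cv2.imwrite("pics/z1.png",cv2.resize(a[195:300,180:300],None,fx=6,fy=5.7,interpolation=cv2.INTER_CUBIC)[:600])
cv2.imwrite("pics/z2.png",cv2.resize(b[170:270,290:400],None,fx=6,fy=6,interpolation=cv2.INTER_CUBIC))
t=[cv2.resize(a[205:295,340:410],None,fx=5,fy=5,interpolation=cv2.INTER_CUBIC),cv2.resize(b[265:355,260:350],None,fx=5,fy=5,interpolation=cv2.INTER_CUBIC)]
cv2.imwrite("pics/z3.png",cv2.hconcat(t))
E
```

```text
(no output)
```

View pics/z1.png

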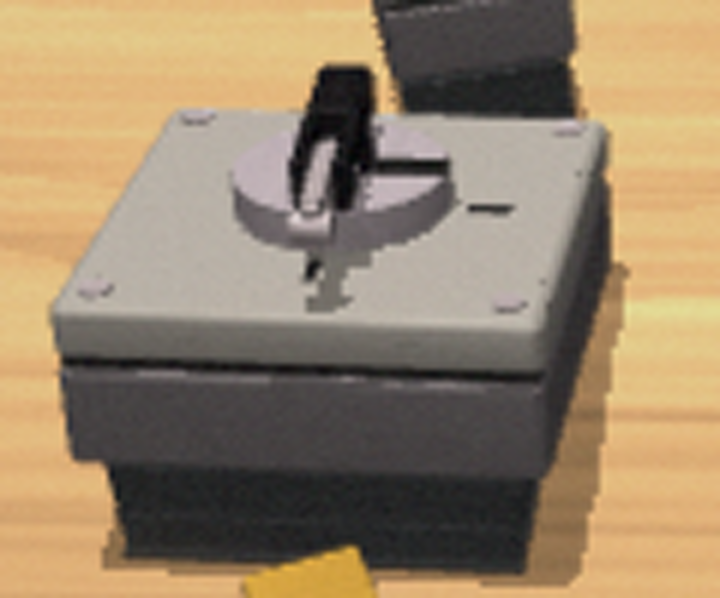

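View pics/z2.png

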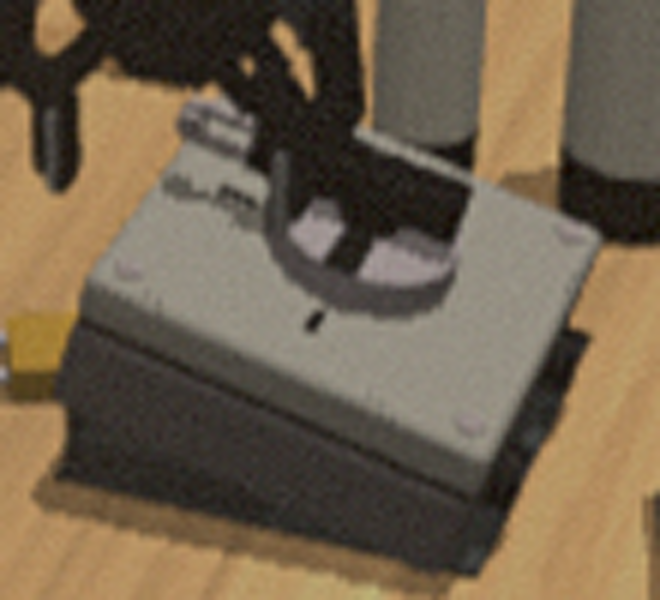

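View pics/z3.png

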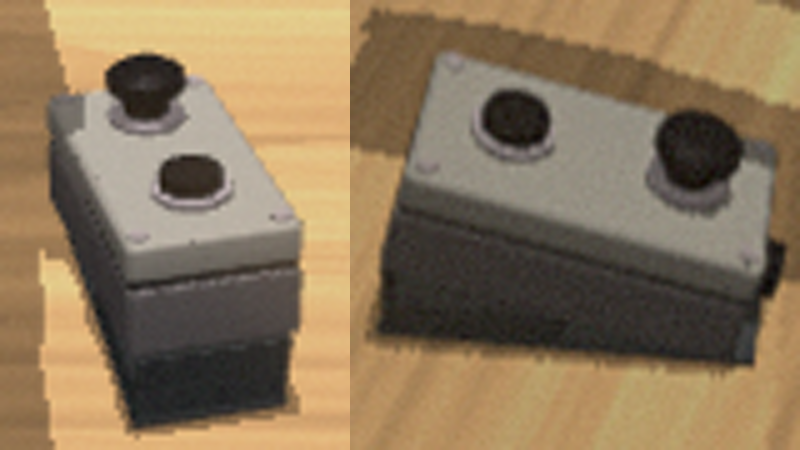

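```bash
cat > h.py <<'E'
import numpy as np
from station import robot, optics
from scipy.optimize import least_squares
T=np.deg2rad(15)
def proj(cam,P):
    c=optics.calibration(cam);M=np.linalg.inv(c["cam_to_world"]);q=M[:3,:3]@P+M[:3,3];q=c["camera_matrix"]@q;return q[:2]/q[2]
def frame(p):  # x,y,yaw -> R cols x(up slope),y,n
    c,s=np.cos(p[2]),np.sin(p[2]);Z=np.array([[c,-s,0],[s,c,0],[0,0,1.]])
    return Z@np.array([[np.cos(T),0,-np.sin(T)],[0,1,0],[np.sin(T),0,np.cos(T)]])
def pt(p,h,v): return np.array([p[0],p[1],h])+frame(p)@np.array(v,float)
E
python3 - <<'E'
from h import *
A=lambda x,y:(x/6+180,y/5.7+195)
B=lambda x,y:(x/6+290,y/6+170)
obs=[("scene",-1,-1,A(197,118)),("scene",-1,1,A(570,130)),("scene",1,-1,A(95,290)),("scene",1,1,A(508,305)),
("side",1,1,B(130,270)),("side",-1,1,B(470,425)),("side",-1,-1,B(568,233))]
f=lambda q:np.concatenate([proj(c,pt(q,107,[a*q[3],b*q[3],1]))-uv for c,a,b,uv in obs])
r=least_squares(f,[600,-150,0,85],x_scale=[10,10,.1,5]);print(r.x.round(3),r.fun.round(1))
A=lambda x,y:(x/5+340,y/5+205)
B=lambda x,y:((x-350)/5+260,y/5+265)
obs=[("scene",1,-1,A(137,238)),("scene",1,1,A(280,217)),("scene",-1,1,A(197,82)),("side",1,-1,B(455,62)),("side",1,1,B(425,168)),("side",-1,1,B(745,260))]
f=lambda q:np.concatenate([proj(c,pt(q,89,[a*q[3],b*q[4],1]))-uv for c,a,b,uv in obs]+[proj("scene",pt(q,89,[42,0,14]))-A(191,174),proj("side",pt(q,89,[42,0,14]))-B(515,118)])
r=least_squares(f,[600,100,0,75,35],x_scale=[10,10,.1,5,5]);print(r.x.round(3),r.fun.round(1))
E
```

```text
[ 5.50898e+02 -1.94391e+02 -3.40000e-02  8.41780e+01] [ 0.3 -0.2 -0.  -0.4  0.1 -0.2  0.5 -0.4 -0.5 -0.8 -0.3 -0.7  0.1 -0.7]
[5.44348e+02 1.54281e+02 2.05000e-01 7.53960e+01 3.64040e+01] [ 0.6 -0.8  1.1 -0.6  0.9 -0.3 -0.2 -0.7 -0.2 -1.2 -0.3 -1.2  0.7 -1.1
  0.1 -1.7]
```

```bash
cat >> h.py <<'E'
ISO=np.array([550.9,-194.4,-0.034]); STN=np.array([544.3,154.3,0.205])
def iso(a,b,h): return pt(ISO,107,[a,b,h])
def togo(P):
    s=robot.state(); w,x,y,z=s["tool_rot"]
    from scipy.spatial.transform import Rotation as Ro
    R=Ro.from_quat([x,y,z,w]).as_matrix()
    d=R.T@(np.array(P)-s["tcp_pos"])/40
    return d
E
python3 - <<'E'
from h import *
for th in (0,.1,.2):
    for r in (62,99):
        u=proj("scene",iso(r*np.cos(th),r*np.sin(th),48)); print(th,r,((u-[180,195])*[6,5.7]).round(), end=' ')
        u=proj("side",iso(r*np.cos(th),r*np.sin(th),48)); print(((u-[290,170])*[6,6]).round())
for th in np.deg2rad([0,10,30,50,70,90]):
    d=12+11*np.cos(th)+14.5*np.sin(th); r=55
    print(th.round(2),iso(r*np.cos(th)+d*np.sin(th),r*np.sin(th)-d*np.cos(th),26).round(1))
E
```

```text
0 62 [305. 172.] [262. 113.]
0 99 [285. 213.] [190.  81.]
0.1 62 [321. 172.] [258. 120.]
0.1 99 [310. 213.] [183.  91.]
0.2 62 [336. 172.] [256. 127.]
0.2 99 [336. 212.] [178. 103.]
0.0 [ 596.5 -219.   146.3]
0.17 [ 600.2 -211.5  147.3]
0.52 [ 604.1 -193.6  148.2]
0.87 [ 601.4 -173.4  147.2]
1.22 [ 590.4 -154.1  144.1]
1.57 [ 571.6 -140.1  139. ]
```

move_arm:
  plan:
    - [[-0.6, 0.05, 0, 0], [-0.6, 0.05, 0, 0], [-0.6, 0.05, 0, 0], [-0.6, 0.05, 0, 0], [-0.6, 0.05, 0, 0], [-0.6, 0.05, 0, 0], [-0.6, 0.05, 0, 0], [-0.6, 0.05, 0, 0], [-0.6, 0.05, 0, 0], [-0.6, 0.05, 0, 0]]
  fingers: 1

```text
time_s: 1.15
tcp_pos: [595.2, -245.1, 228.5]
tool_rot: [-0.003, 0.705, 0.709, -0.001]
force: [0.3, 1.0, 0.6]
width: 0.001
```

```bash
python3 - <<'E'
from h import *
import cv2
c=optics.calibration("scene");M=c["cam_to_world"]
for uv in [(146,272),(234,315),(372,306),(494,260)]:
    d=M[:3,:3]@np.linalg.inv(c["camera_matrix"])@[*uv,1];print(uv,(M[:3,3]-d*M[2,3]/d[2]).round())
s=robot.state();print(s["tcp_pos"],s["tool_rot"],s["width"],s["joints"].round(2),togo([596,-238,146]))
for n in ("wrist","scene"): cv2.imwrite(f"pics/{n}1.png",optics.snapshot(n)[:,:,::-1])
E
```

```text
(146, 272) [ 597. -444.    0.]
(234, 315) [ 735. -189.    0.]
(372, 306) [701. 146.   0.]
(494, 260) [538. 477.   0.]
[ 595.16379195 -245.09487454  228.53026876] [-0.002755    0.70495202  0.70924924 -0.00075127] 0.000995936572869358 [ 0.37  0.83 -0.06  1.2   0.05  1.12  0.31] [0.17136329 0.03219674 2.06361917]
```

View pics/wrist1.png

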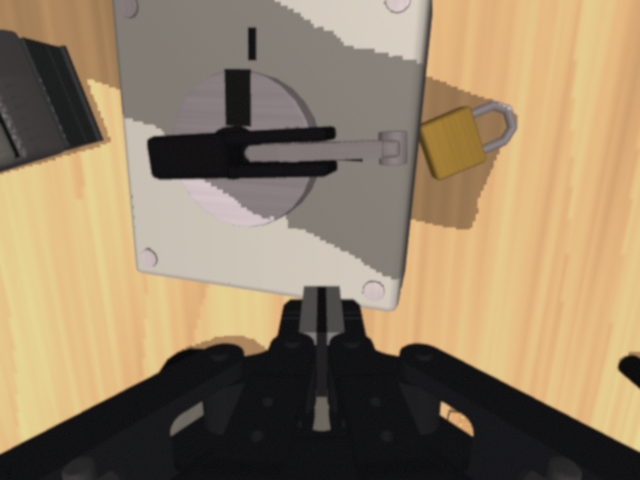

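View pics/scene1.png

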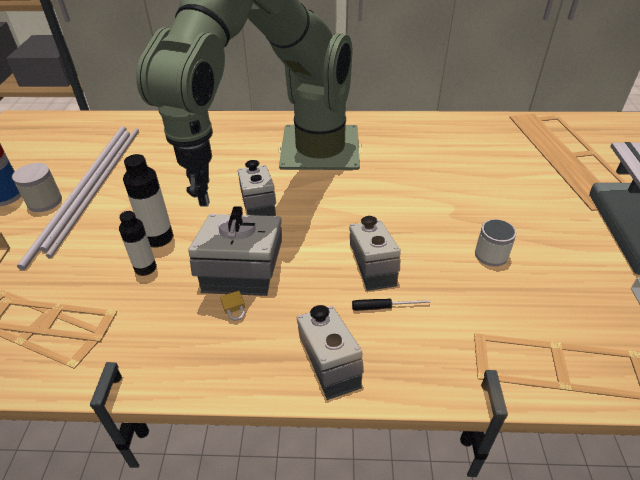

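move_arm:
  plan:
    - [[0.03, 0.0, 0.3, 0], [0.03, 0.0, 0.3, 0], [0.03, 0.01, 0.3, 0], [0.03, 0.01, 0.3, 0], [0.03, 0.01, 0.3, 0], [0.02, 0, 0.3, 0], [0, 0, 0.2, 0], [0, 0, 0.06, 0], [0, 0, 0, 0], [0, 0, 0, 0]]

```text
time_s: 2.25
tcp_pos: [595.1, -238.5, 140.3]
tool_rot: [-0.003, 0.706, 0.708, -0.001]
force: [0.5, -0.2, -0.6]
width: 0.002
```

```bash
python3 - <<'E'
from h import *
for th in np.deg2rad([6,20,40,60,80,93]):
    d=12+11*np.cos(th)+9*np.sin(th); r=55
    P=iso(r*np.cos(th)+d*np.sin(th),r*np.sin(th)-d*np.cos(th),26)
    print(th.round(2),P.round(1),togo(P).round(2))
E
```

```text
0.1 [ 598.8 -214.   146.9] [ 0.61  0.09 -0.16]
0.35 [ 602.3 -201.2  147.7] [ 0.93  0.18 -0.18]
0.7 [ 601.6 -180.8  147.4] [ 1.44  0.17 -0.17]
1.05 [ 593.1 -160.8  144.9] [ 1.94 -0.05 -0.11]
1.4 [ 576.8 -145.   140.4] [ 2.34 -0.45  0.01]
1.62 [ 563.  -138.8  136.6] [ 2.5 -0.8  0.1]
```

move_arm:
  plan:
    - [[0.05, 0.05, -0.1, 0], [0.15, 0.05, -0.06, 0], [0.15, 0.03, 0, 0], [0.15, 0.03, 0, 0], [0.15, 0.02, 0, 0], [0.15, 0.0, 0, 0], [0.15, 0.0, 0, 0], [0.15, 0, 0, 0], [0.15, 0, 0, 0], [0.15, 0, 0, 0]]

```text
time_s: 3.25
tcp_pos: [602.9, -184.0, 149.0]
tool_rot: [0.001, 0.707, 0.707, -0.004]
force: [-0.3, -7.4, 0.5]
width: -0.0
```

```bash
python3 - <<'E'
from h import *
for th in np.deg2rad([30,40,60,80,93]):
    d=12+11*np.cos(th)+9*np.sin(th); r=55
    P=iso(r*np.cos(th)+d*np.sin(th),r*np.sin(th)-d*np.cos(th),26)
    print(th.round(2),P.round(1),togo(P).round(2))
E
```

```text
0.52 [ 602.9 -191.2  147.8] [-0.18 -0.    0.03]
0.7 [ 601.6 -180.8  147.4] [ 0.08 -0.03  0.04]
1.05 [ 593.1 -160.8  144.9] [ 0.58 -0.25  0.1 ]
1.4 [ 576.8 -145.   140.4] [ 0.98 -0.65  0.21]
1.62 [ 563.  -138.8  136.6] [ 1.13 -1.    0.3 ]
```

move_arm:
  plan:
    - [[0.12, -0.05, 0.01, 0], [0.12, -0.04, 0.02, 0], [0.12, -0.06, 0.02, 0], [0.12, -0.06, 0.02, 0], [0.12, -0.07, 0.02, 0], [0.1, -0.08, 0.03, 0], [0.1, -0.09, 0.03, 0], [0.09, -0.1, 0.03, 0], [0.08, -0.1, 0.03, 0], [0.05, -0.1, 0.02, 0]]

```text
time_s: 4.25
tcp_pos: [576.6, -147.5, 141.9]
tool_rot: [0.012, 0.708, 0.706, -0.005]
force: [5.4, -3.6, -0.9]
width: 0.004
```

```bash
python3 - <<'E'
from h import *
import cv2
for th in np.deg2rad([80,93]):
    d=12+11*np.cos(th)+9*np.sin(th); r=55
    P=iso(r*np.cos(th)+d*np.sin(th),r*np.sin(th)-d*np.cos(th),26)
    print(th.round(2),P.round(1),togo(P).round(2))
cv2.imwrite(f"pics/wrist2.png",optics.snapshot("wrist")[:,:,::-1])
E
```

```text
1.4 [ 576.8 -145.   140.4] [0.06 0.   0.04]
1.62 [ 563.  -138.8  136.6] [ 0.22 -0.34  0.12]
```

View pics/wrist2.png

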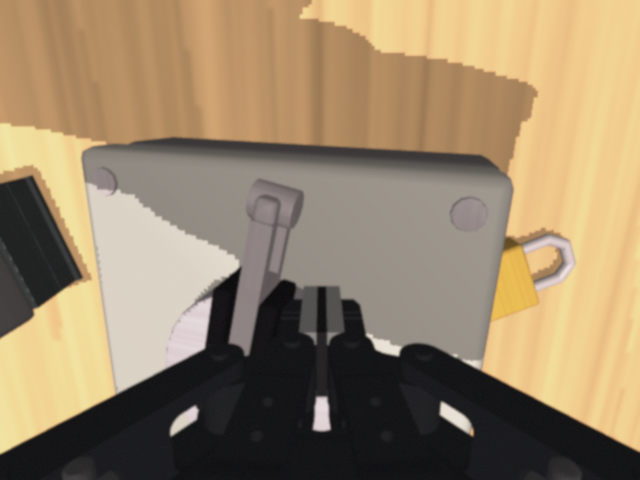

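The wrist view shows the lever almost round, with the hasp stud at (275,205) and the fingers against the bar. I'll push on to the stop.

move_arm:
  plan:
    - [[0.04, -0.1, 0.02, 0], [0.03, -0.1, 0.02, 0], [0.02, -0.1, 0.02, 0], [0.0, -0.1, 0.02, 0], [0.0, -0.1, 0.02, 0], [0, -0.1, 0.02, 0], [0, -0.1, 0, 0], [0, -0.1, 0, 0], [0, -0.12, 0, 0], [0, -0.12, 0, 0]]

```text
time_s: 5.3
tcp_pos: [565.6, -141.9, 143.7]
tool_rot: [0.041, 0.705, 0.707, 0.019]
force: [29.5, -2.9, -6.0]
width: -0.003
```

```bash
python3 - <<'E'
from h import *
import cv2
for n in ("wrist","scene"): cv2.imwrite(f"pics/{n}3.png",optics.snapshot(n)[:,:,::-1])
E
```

```text
(no output)
```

View pics/wrist3.png

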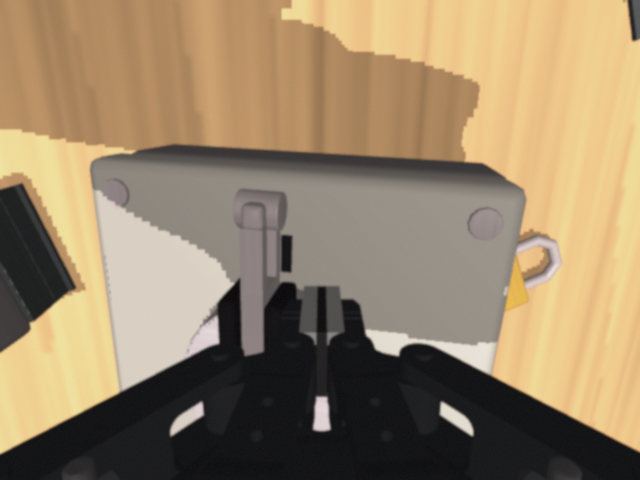

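move_arm:
  plan:
    - [[0, 0.2, 0, 0], [0, 0.2, 0, 0], [0, 0.1, -0.2, 0], [0, 0, -0.4, 0], [0, 0, -0.4, 0], [0, 0, -0.4, 0], [0, 0, -0.3, 0], [0, 0, -0.1, 0], [0, 0, 0, 0], [0, 0, 0, 0]]
  fingers: 1

```text
time_s: 6.4
tcp_pos: [579.8, -136.1, 222.6]
tool_rot: [0.041, 0.705, 0.708, 0.02]
force: [-0.1, -1.2, -0.1]
width: 0.0
```

```bash
python3 - <<'E'
from h import *
from scipy.spatial.transform import Rotation as Ro
import cv2
s=robot.state();w,x,y,z=s["tool_rot"];print(s["joints"].round(3),s["force"].round(1));print(Ro.from_quat([x,y,z,w]).as_matrix().round(3))
print(iso(0,92,37),iso(0,92,37+60),togo(iso(0,92,97)).round(2))
for n in ("wrist","scene"): cv2.imwrite(f"pics/{n}4.png",optics.snapshot(n)[:,:,::-1])
E
```

```text
[ 0.185  0.706 -0.031  1.527  0.049  0.819  0.136] [-0.1 -1.2 -0.1]
[[-0.004  0.996  0.086]
 [ 1.     0.006 -0.029]
 [-0.03   0.086 -0.996]]
[ 544.45662728 -102.12763925  142.73925557] [ 528.93645955 -101.59975011  200.69480515] [ 0.88 -1.31  0.41]
```

View pics/wrist4.png

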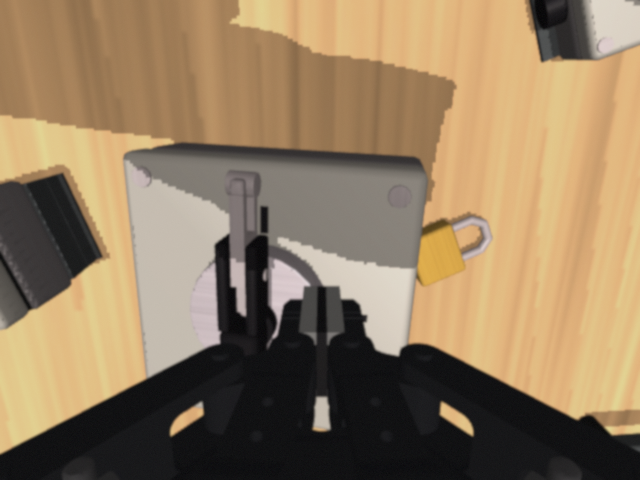

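```bash
python3 - <<'E'
from h import *
import cv2
im=cv2.imread("pics/wrist4.png")
print(proj("wrist",iso(0,92,44)),proj("wrist",iso(0,40,52)),proj("scene",iso(0,92,44)))
for th in (1.47,1.571): print(th,[proj("wrist",iso(92*np.cos(th),92*np.sin(th),44)).round(1)])
a=cv2.imread("pics/scene4.png");print([proj("wrist",iso(a_,b,1)).round() for a_,b in((84,84),(-84,84))])
cv2.imwrite("pics/z4.png",cv2.resize(a[195:275,190:300],None,fx=6,fy=6,interpolation=cv2.INTER_CUBIC))
E
```

```text
[240.40346862 182.02228777] [237.05825771 279.58387508] [272.77625324 216.68019469]
1.47 [array([257.4, 184.2])]
1.571 [array([240.4, 182. ])]
[array([401., 193.]), array([143., 174.])]
```

View pics/z4.png

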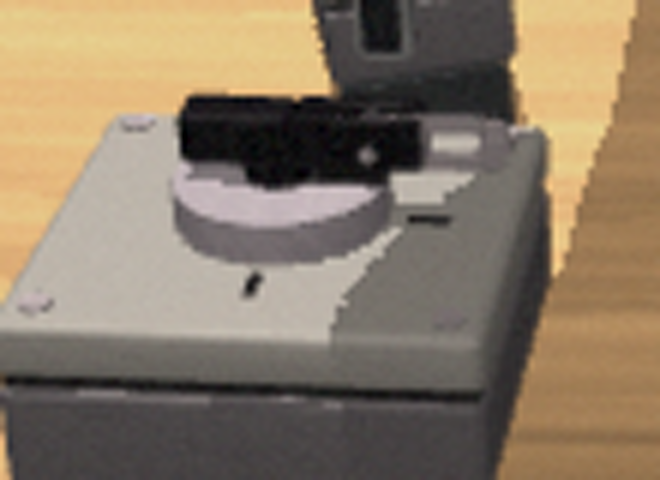

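```bash
python3 - <<'E'
from h import *
tz=np.array([.086,-.029,-.996]);S=iso(0,92,37)
print(togo(S-50*tz).round(2),togo(S+12*tz).round(2))
E
```

```text
[ 0.91 -1.05  0.63] [ 0.91 -1.04  2.18]
```

move_arm:
  plan:
    - [[0.2, -0.2, 0, 0], [0.2, -0.2, 0, 0], [0.2, -0.2, 0.1, 0], [0.2, -0.2, 0.1, 0], [0.1, -0.2, 0.1, 0], [0, -0.05, 0.1, 0], [0, 0, 0.1, 0], [0, 0, 0.1, 0], [0, 0, 0, 0], [0, 0, 0, 0]]
  fingers: -1

```text
time_s: 7.5
tcp_pos: [538.1, -100.6, 188.8]
tool_rot: [0.039, 0.705, 0.708, 0.018]
force: [0.1, -0.3, -0.3]
width: 1.002
```

```bash
python3 - <<'E'
from h import *
import cv2
tz=np.array([.086,-.029,-.996]);S=iso(0,92,37)
print(togo(S-50*tz).round(2),togo(S+12*tz).round(2))
print(proj("wrist",iso(0,92,44)),proj("wrist",S))
cv2.imwrite(f"pics/wrist5.png",optics.snapshot("wrist")[:,:,::-1])
E
```

```text
[-0.    0.06 -0.09] [-0.    0.07  1.46]
[325.77361889 267.54417957] [328.17315043 262.30402967]
```

View pics/wrist5.png

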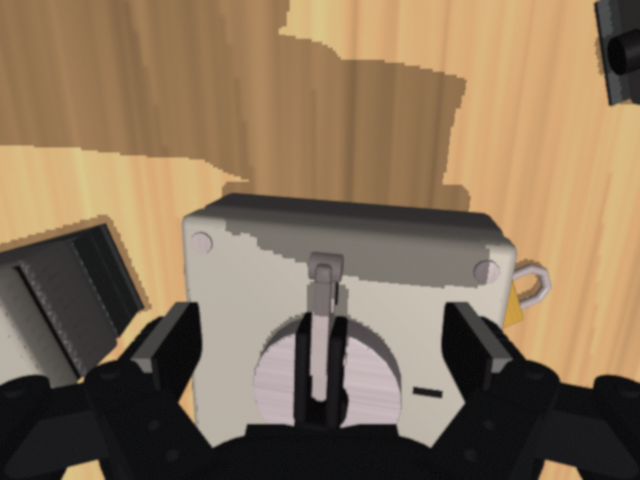

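The stud is at (325,266), where it was predicted, and centred between the open jaws. I'll descend on it.

move_arm:
  plan:
    - [[0, 0.03, 0.2, 0], [0, 0.03, 0.2, 0], [0, 0, 0.2, 0], [0, 0, 0.2, 0], [0, 0, 0.2, 0], [0, 0, 0.2, 0], [0, 0, 0.1, 0], [0, 0, 0.05, 0], [0, 0, 0, 0], [0, 0, 0, 0]]
  fingers: -1

```text
time_s: 8.55
tcp_pos: [545.5, -102.5, 129.9]
tool_rot: [0.039, 0.705, 0.708, 0.018]
force: [0.5, 0.0, -0.7]
width: 1.004
```

```bash
python3 - <<'E'
from h import *
tz=np.array([.086,-.029,-.996]);S=iso(0,92,37)
print(togo(S+12*tz).round(2))
E
```

```text
[-0.    0.   -0.02]
```

Now close on the stud.

move_arm:
  plan:
    - [[0, 0, 0, 0], [0, 0, 0, 0], [0, 0, 0, 0], [0, 0, 0, 0], [0, 0, 0, 0], [0, 0, 0, 0], [0, 0, 0, 0], [0, 0, 0, 0], [0, 0, 0, 0], [0, 0, 0, 0]]
  fingers: 1

```text
time_s: 9.55
tcp_pos: [545.6, -102.5, 131.0]
tool_rot: [0.039, 0.705, 0.708, 0.018]
force: [-0.8, 0.2, 1.7]
width: 0.167
```

```bash
python3 - <<'E'
from h import *
import cv2
cv2.imwrite(f"pics/wrist6.png",optics.snapshot("wrist")[:,:,::-1])
cv2.imwrite(f"pics/scene6.png",cv2.resize(optics.snapshot("scene")[150:300,160:340,::-1],None,fx=4,fy=4))
s=robot.state();print(s["tcp_pos"].round(1),s["force"].round(1),s["width"])
S0=robot.state()["tcp_pos"]
for k in np.arange(0,1.5,.15):
    v=frame(ISO)@[0,52*np.cos(k)-np.sin(k)-52,52*np.sin(k)+np.cos(k)-1]; print(round(k,2),v.round(1))
E
```

```text
[ 545.6 -102.5  131. ] [-1.6  0.3  1.8] 0.1716002290695496
0.0 [0. 0. 0.]
0.15 [-2.  -0.7  7.5]
0.3 [-4.1 -2.5 14.8]
0.45 [-6.  -5.4 21.8]
0.6 [-7.9 -9.4 28.2]
0.75 [ -9.6 -14.3  34. ]
0.9 [-11.1 -20.1  39. ]
1.05 [-12.5 -26.6  43.1]
1.2 [-13.5 -33.6  46.2]
1.35 [-14.3 -41.1  48.3]
```

View pics/wrist6.png

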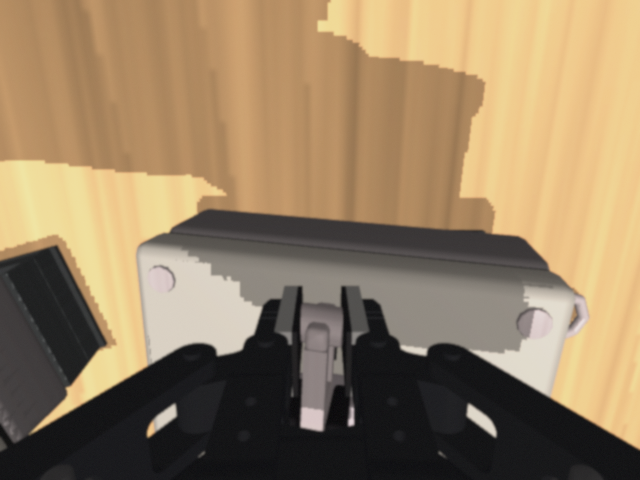

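View pics/scene6.png

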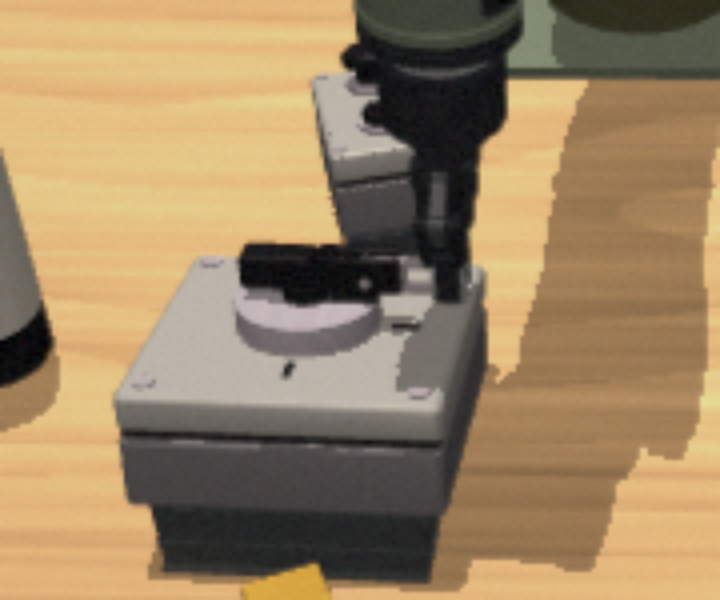

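move_arm:
  plan:
    - [[-0.01, -0.02, -0.1, 0], [-0.01, -0.02, -0.1, 0], [-0.02, -0.02, -0.1, 0], [-0.03, -0.02, -0.1, 0], [-0.04, -0.02, -0.09, 0], [-0.04, -0.02, -0.09, 0], [-0.05, -0.02, -0.08, 0], [-0.05, -0.02, -0.08, 0], [-0.06, -0.02, -0.07, 0], [-0.06, -0.02, -0.07, 0]]

```text
time_s: 10.65
tcp_pos: [535.7, -118.8, 168.5]
tool_rot: [0.041, 0.706, 0.707, 0.019]
force: [6.4, -4.1, -10.6]
width: 0.165
```

```bash
python3 - <<'E'
from h import *
import cv2
cv2.imwrite(f"pics/scene7.png",cv2.resize(optics.snapshot("scene")[150:300,160:340,::-1],None,fx=4,fy=4))
s=robot.state();print(s["tcp_pos"].round(1),s["tool_rot"].round(3),(s["tcp_pos"]-[545.6,-102.5,131]).round(1),s["force"].round(1),s["width"])
E
```

```text
[ 535.6 -119.2  169. ] [0.041 0.706 0.707 0.019] [-10.  -16.7  38. ] [ 4.3 -2.7 -6.1] 0.16172898362498006
```

View pics/scene7.png

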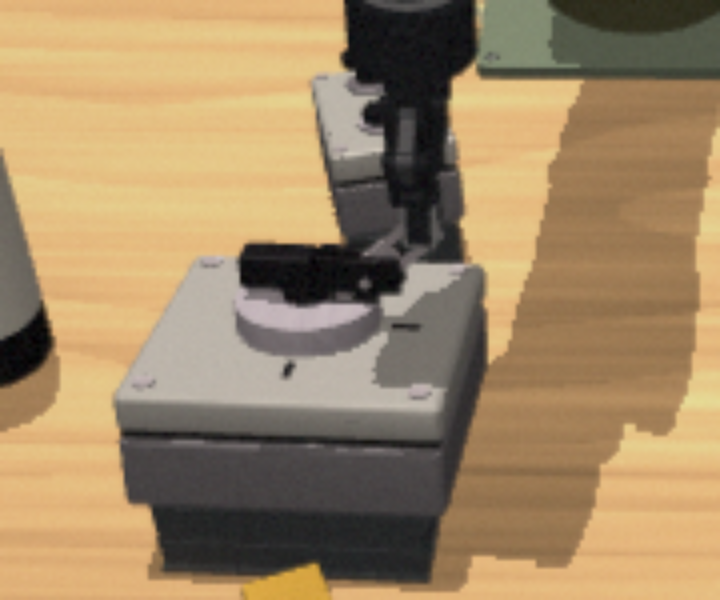

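move_arm:
  plan:
    - [[-0.07, -0.01, -0.05, 0], [-0.08, -0.01, -0.05, 0], [-0.08, 0, -0.04, 0], [-0.08, -0.01, -0.04, 0], [-0.09, 0, -0.03, 0], [-0.09, -0.01, -0.03, 0], [-0.09, 0, -0.02, 0], [-0.09, 0, -0.01, 0], [-0.09, 0, 0, 0], [-0.09, 0, 0, 0]]

```text
time_s: 11.7
tcp_pos: [531.3, -150.6, 182.5]
tool_rot: [0.038, 0.704, 0.709, 0.02]
force: [-3.3, 7.4, 5.5]
width: 0.154
```

```bash
python3 - <<'E'
from h import *
import cv2
cv2.imwrite(f"pics/scene8.png",cv2.resize(optics.snapshot("scene")[150:300,160:340,::-1],None,fx=4,fy=4))
s=robot.state();print(s["tcp_pos"].round(1),s["tool_rot"].round(3),(s["tcp_pos"]-[545.6,-102.5,131]).round(1),s["force"].round(1),s["width"])
E
```

```text
[ 531.1 -151.4  182.4] [0.038 0.704 0.708 0.02 ] [-14.5 -48.9  51.4] [-0.8  1.6 -5.9] 0.15493481758972677
```

View pics/scene8.png

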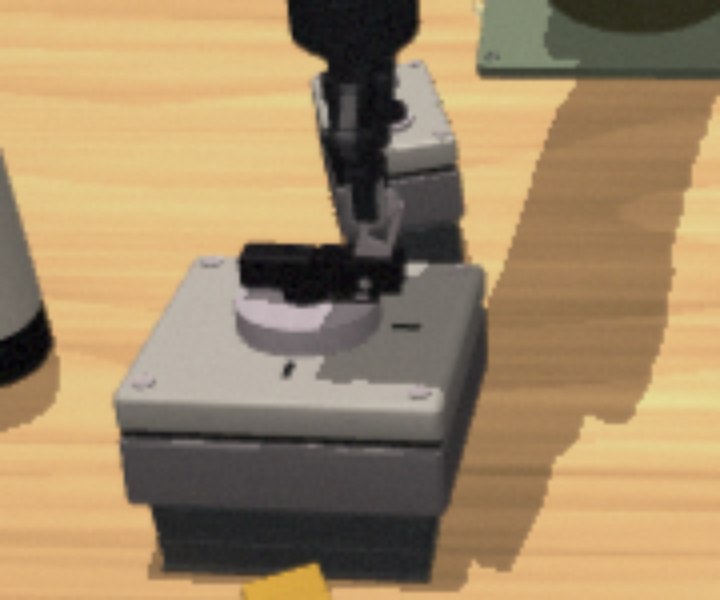

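The hasp stands up (geometry gives about 1.48). I'll nudge it towards its stop, then release.

move_arm:
  plan:
    - [[-0.06, 0, 0, 0], [-0.06, 0, 0, 0], [-0.06, 0, 0, 0], [-0.06, 0, 0, 0], [0, 0, 0, 0], [0, 0, 0, 0], [0, 0, 0, 0], [0, 0, 0, 0], [0, 0, 0, 0], [0, 0, 0, 0]]

```text
time_s: 12.75
tcp_pos: [530.4, -161.6, 182.8]
tool_rot: [0.037, 0.704, 0.709, 0.02]
force: [0.8, 0.8, -5.8]
width: 0.138
```

move_arm:
  plan:
    - [[0, 0, 0, 0], [0, 0, 0, 0], [0, 0, 0, 0], [0, 0, 0, 0], [0, 0, 0, 0], [0, 0, 0, 0], [0, 0, 0, 0], [0, 0, 0, 0], [0, 0, 0, 0], [0, 0, 0, 0]]
  fingers: -1

```text
time_s: 13.75
tcp_pos: [530.6, -162.9, 183.7]
tool_rot: [0.038, 0.705, 0.708, 0.019]
force: [-0.7, 0.9, 0.8]
width: 1.001
```

move_arm:
  plan:
    - [[0, 0, -0.1, 0], [0, 0, -0.2, 0], [0, 0, -0.2, 0], [0, 0, -0.2, 0], [0, 0, -0.3, 0], [0, 0, -0.3, 0], [0, 0, -0.3, 0], [0, 0, -0.2, 0], [0, 0, -0.1, 0], [0, 0, 0, 0]]
  fingers: -1

```text
time_s: 14.75
tcp_pos: [524.0, -160.8, 267.3]
tool_rot: [0.039, 0.705, 0.708, 0.02]
force: [-0.3, -0.3, -0.8]
width: 1.001
```

```bash
python3 - <<'E'
from h import *
import cv2
for n in ("scene","side","wrist"): cv2.imwrite(f"pics/{n}9.png",optics.snapshot(n)[:,:,::-1])
a=cv2.imread("pics/scene9.png")
cv2.imwrite(f"pics/scene9z.png",cv2.resize(a[150:300,160:340],None,fx=4,fy=4))
print([proj("scene",iso(0,40+52*np.cos(k)-np.sin(k),36+52*np.sin(k)+np.cos(k)))for k in(1.25,1.48)],proj("scene",iso(0,40,52)))
print(togo(pt(STN,89,[42,0,14])))
E
```

```text
[array([257.37785468, 200.9558073 ]), array([252.60616557, 199.99210447])] [251.95205229 213.13967018]
[8.15940473 1.14480503 3.71258157]
```

View pics/scene9z.png

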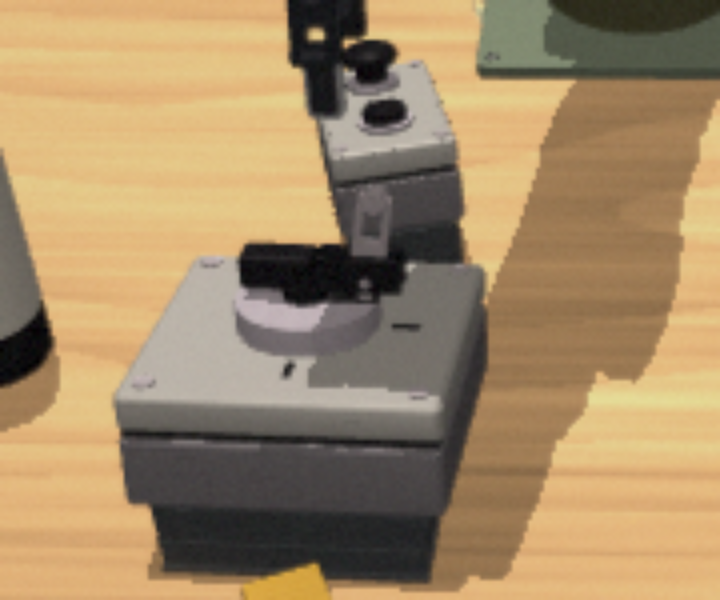

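View pics/wrist9.png

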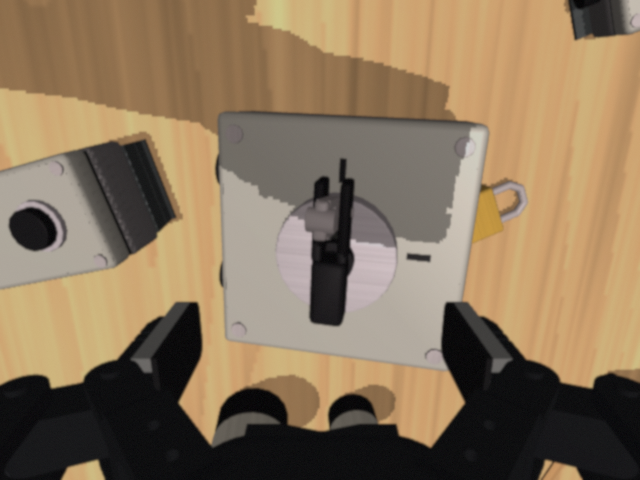

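```bash
python3 - <<'E'
from h import *
for th in (1.48,1.571):
  print(th,[proj("wrist",iso(r*np.cos(th),r*np.sin(th),52)).round() for r in(-40,62)],[proj("scene",iso(r*np.cos(th),r*np.sin(th),52)).round(1) for r in(-40,62)])
print([proj("wrist",iso(0,40+52*np.cos(k)-np.sin(k),36+52*np.sin(k)+np.cos(k)))for k in(1.25,1.48)],[proj("wrist",iso(a,b,1)).round() for a,b in((84,84),(-84,84),(-84,-84),(84,-84))])
E
```

```text
1.48 [array([321., 324.]), array([343., 180.])] [array([220.7, 211.5]), array([260.2, 214.4])]
1.571 [array([327., 324.]), array([334., 179.])] [array([220.3, 212.2]), array([260.7, 213.4])]
[array([323.91775814, 201.06317644]), array([322.34298391, 222.68018904])] [array([467., 144.]), array([235., 131.]), array([240., 328.]), array([436., 354.])]
```

Lever and hasp match the off and fully-out predictions to within 1–2 px: lever ends at (328,322) and (336,180), stud at (322,220). On to the start button.

move_arm:
  plan:
    - [[0.5, 0.1, 0, 0], [0.8, 0.1, 0, 0], [0.9, 0.1, 0, 0], [0.9, 0.1, 0, 0], [0.9, 0.1, 0, 0], [0.9, 0.1, 0, 0], [0.9, 0.1, 0.1, 0], [0.9, 0.1, 0.1, 0], [0.8, 0.1, 0.1, 0], [0.3, 0.1, 0.1, 0]]
  fingers: 1

```text
time_s: 15.9
tcp_pos: [563.8, 160.7, 239.1]
tool_rot: [0.037, 0.706, 0.707, 0.017]
force: [-0.9, -0.9, 0.2]
width: 0.002
```

```bash
python3 - <<'E'
from h import *
import cv2
print(togo(pt(STN,89,[42,0,14])),pt(STN,89,[42,0,14]))
print([proj("wrist",pt(STN,89,v)).round(1) for v in([42,0,14],[75.4,36.4,1],[75.4,-36.4,1],[-75.4,36.4,1])])
for n in ("wrist",): cv2.imwrite(f"pics/{n}10.png",optics.snapshot(n)[:,:,::-1])
E
```

```text
[0.11820517 0.17700057 3.16261074] [580.47181739 161.82087383 113.39336146]
[array([332.9, 214.8]), array([374.2, 149.8]), array([390.5, 250.4]), array([174.4, 185.6])]
```

View pics/wrist10.png

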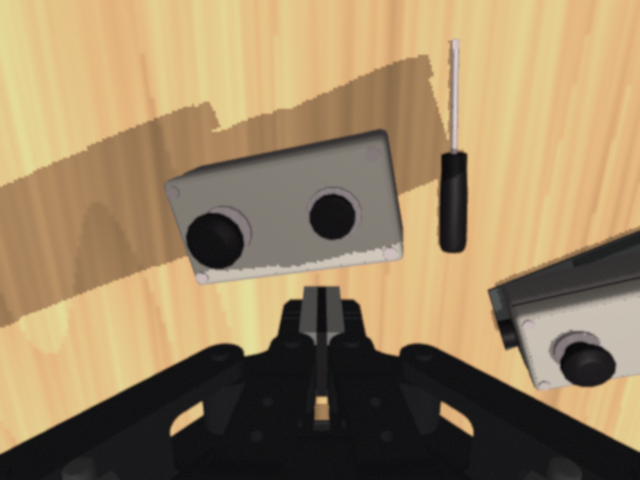

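The start cap is at (332,217), against a predicted (333,215). The mushroom head is well to its left at (215,240). I'll descend to about 20 mm above the cap.

move_arm:
  plan:
    - [[0.06, 0.09, 0.2, 0], [0.06, 0.09, 0.3, 0], [0, 0, 0.4, 0], [0, 0, 0.4, 0], [0, 0, 0.4, 0], [0, 0, 0.4, 0], [0, 0, 0.3, 0], [0, 0, 0.1, 0], [0, 0, 0, 0], [0, 0, 0, 0]]
  fingers: 1

```text
time_s: 16.95
tcp_pos: [581.0, 154.6, 129.1]
tool_rot: [0.037, 0.709, 0.704, 0.014]
force: [-0.0, 0.2, -0.1]
width: 0.002
```

```bash
python3 - <<'E'
from h import *
print(togo(pt(STN,89,[42,0,14])).round(3),togo(pt(STN,89,[42,0,8])).round(3),robot.state()["force"])
E
```

```text
[ 0.194 -0.044  0.386] [ 0.207 -0.016  0.532] [-0.03356168  0.1560444  -0.12509559]
```

move_arm:
  plan:
    - [[0.1, -0.04, 0, 0], [0.1, 0, 0, 0], [0, 0, 0.1, 0], [0, 0, 0.1, 0], [0, 0, 0.1, 0], [0, 0, 0.08, 0], [0, 0.01, 0.08, 0], [0, 0.01, 0.08, 0], [0, 0, 0.06, 0], [0, 0, 0, 0]]

```text
time_s: 17.95
tcp_pos: [583.4, 163.9, 108.7]
tool_rot: [0.038, 0.709, 0.704, 0.017]
force: [-10.7, -0.8, 17.0]
width: -0.001
```

```bash
python3 - <<'E'
from h import *
import cv2
print(togo(pt(STN,89,[42,0,8])).round(3),robot.state()["force"])
cv2.imwrite(f"pics/scene11.png",cv2.resize(optics.snapshot("scene")[180:310,320:440,::-1],None,fx=4.5,fy=4.5))
cv2.imwrite(f"pics/wrist11.png",optics.snapshot("wrist")[:,:,::-1])
E
```

```text
[-0.043 -0.036  0.026] [-10.6873952   -0.79097025  17.03157008]
```

View pics/scene11.png

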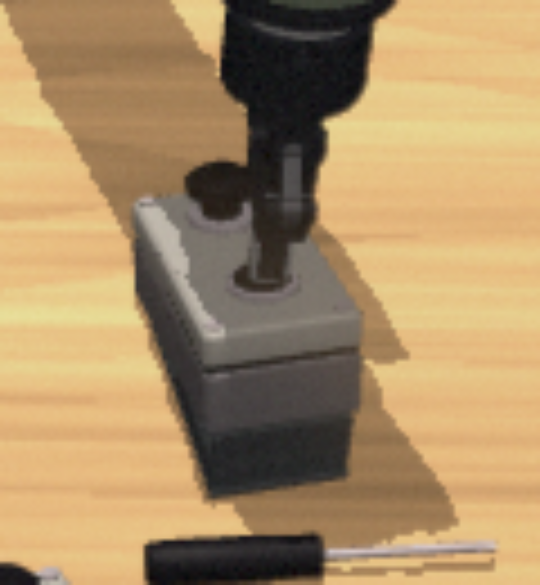

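The fingertip is centred on the cap with about 19 N along the normal, at the depth of a fully pressed button. Hold briefly, then retract.

move_arm:
  plan:
    - [[0, 0, 0.02, 0], [0, 0, 0, 0], [0, 0, -0.2, 0], [0, 0, -0.3, 0], [0, 0, -0.4, 0], [0, 0, -0.5, 0], [0, 0, -0.5, 0], [0, 0, -0.4, 0], [0, 0, -0.2, 0], [0, 0, 0, 0]]

```text
time_s: 19.05
tcp_pos: [574.9, 166.3, 215.6]
tool_rot: [0.038, 0.71, 0.703, 0.017]
force: [0.2, 0.8, -0.5]
width: -0.004
```

```bash
python3 - <<'E'
from h import *
import cv2
print(robot.state()["force"])
for n in ("scene","wrist"): cv2.imwrite(f"pics/{n}12.png",optics.snapshot(n)[:,:,::-1])
a=cv2.imread("pics/scene0.png").astype(int);b=cv2.imread("pics/scene12.png").astype(int)
E
```

```text
[ 0.1710463   0.83308465 -0.53390827]
```

View pics/scene12.png

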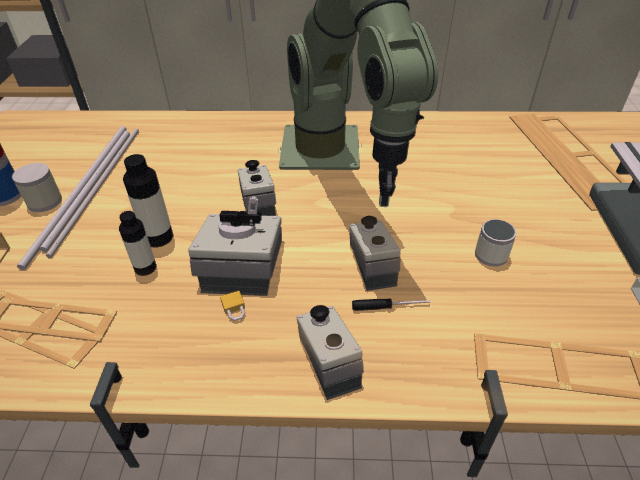

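View pics/wrist12.png

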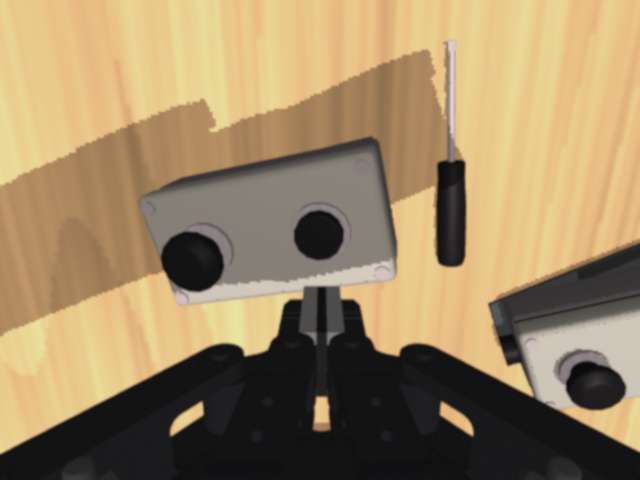

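The button is out again at (319,234), the hasp is standing at (253,205), and the loose things sit where they were. I'll hand in.

```bash
python3 -c "
from station import robot
print(robot.sign_off())"
```

```text
the job is handed in; nothing more can be done
None
```

The isolator is locked off and the start button has been tested. I handed the job in at about 19 s of the 58 s allowed; hand-in gave no verdict.

- **Lever:** I pushed it round to its stop, reaching about 30 N there. In the wrist picture it matched about 1.56 rad.
- **Hasp:** I gripped the stud and swung the hasp out. Afterwards both views put it at about 1.46–1.48 rad.
- **Start button:** I pressed the start button on the left-most station with about 19 N along its axis, at the depth of full travel, for longer than 0.1 s. I had no direct reading of the button's travel. The retracted fingers read no force and the cap looked out again.
- **Stop button and loose things:** I did not touch the mushroom stop button. By eye, the padlock, screwdriver, paint tin and spray can were where they started.

**Disagreement:** pushing the lever against its stop left the tool tilted about 5°. The tilt stayed for the rest of the job, and I left it because it leaned towards the face normals. No check failed.

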